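# Key in the loading order of the vials and start the run

## Task

Tell the sample reader how its rack is loaded: going along the rack from left to right as seen from the robot, press for each vial the key in the colour of its cap, fully down so that it stays down. Then press the white bar key fully down to start the run, and let it spring back. Press with the fingertips and grip or lift nothing; the key whose colour no vial has stays up, and everything else stays where it stands.

Things in the scene. Friction and masses are not known exactly. Their poses are not given: they have to be found in the camera images.
- rack: Wooden vial rack, 52 x 180 x 56 mm, fixed on the bench behind the panel, holding three of its possible six vials. Origin: centre of its underside; y runs along its length, towards the left-hand end as seen from the robot (the rack is turned by at most 0.25 rad). The vials stand at y = +62.5, +12.5 and -37.5 mm in this frame; which vial stands in which of these holes varies.
- vial_red: Clear capped vial with a red screw cap, 17 mm across, 78 mm tall, standing loose and upright in a hole of the rack, its top 86 mm above the bench. Origin: centre of its foot. Only to be looked at.
- vial_green: Clear capped vial with a green screw cap, 17 mm across, 78 mm tall, standing loose and upright in a hole of the rack, its top 86 mm above the bench. Origin: centre of its foot. Only to be looked at.
- vial_blue: Clear capped vial with a blue screw cap, 17 mm across, 78 mm tall, standing loose and upright in a hole of the rack, its top 86 mm above the bench. Origin: centre of its foot. Only to be looked at.
- key_red_top (a point): Top of the square red key. Origin of this point: centre of the key's top face, 52 mm above the bench while up; it sinks with the key and its axes are those of the panel. The key's top is 26 x 26 mm and stands 12 mm proud of the panel while up, 4 mm when down.
- key_red (a joint): Travel of the red key straight down, m: 0 up (all keys start up), 0.008 fully down. It yields at about 3 N and stays wherever it is left: it does not spring back, and cannot be taken back up.
- key_green_top (a point): Top of the square green key. Origin of this point: centre of the key's top face, 52 mm above the bench while up; it sinks with the key and its axes are those of the panel. The key's top is 26 x 26 mm and stands 12 mm proud of the panel while up, 4 mm when down.
- key_green (a joint): Travel of the green key straight down, m: 0 up (all keys start up), 0.008 fully down. It yields at about 3 N and stays wherever it is left: it does not spring back, and cannot be taken back up.
- key_blue_top (a point): Top of the square blue key. Origin of this point: centre of the key's top face, 52 mm above the bench while up; it sinks with the key and its axes are those of the panel. The key's top is 26 x 26 mm and stands 12 mm proud of the panel while up, 4 mm when down.
- key_blue (a joint): Travel of the blue key straight down, m: 0 up (all keys start up), 0.008 fully down. It yields at about 3 N and stays wherever it is left: it does not spring back, and cannot be taken back up.
- key_yellow_top (a point): Top of the square yellow key (no vial has this colour). Origin of this point: centre of the key's top face, 52 mm above the bench while up; it sinks with the key and its axes are those of the panel. The key's top is 26 x 26 mm and stands 12 mm proud of the panel while up, 4 mm when down.
- key_yellow (a joint): Travel of the yellow key straight down, m: 0 up (all keys start up), 0.008 fully down. It yields at about 3 N and stays wherever it is left: it does not spring back, and cannot be taken back up.
- key_start_top (a point): Top of the white bar key, 24 x 50 mm (long side along the panel's y), in front of the middle of the row. Origin of this point: centre of its top face, 52 mm above the bench while up, 12 mm proud of the panel.
- key_start (a joint): Travel of the white bar key straight down, m: 0 up, 0.008 fully down. Sprung: it starts to move at about 1 N, needs 4.5 N fully down and comes back up by itself.
- panel: Entry panel of the sample reader, fixed to the bench: grey enclosure with a black face, 150 x 250 mm, its top 40 mm above the bench. Origin: centre of its underside; x points away from the robot, y to the left (turned by at most 0.25 rad). The four coloured keys stand in a row across it at x = +8 mm, y = +75, +25, -25, -75 mm, in an order that varies; the white bar key is at x = -46 mm, y = 0. A small green window and two amber lamps behind the row are only for show.
- beaker: Empty glass beaker, 54 x 60 x 70 mm, loose, left of the panel. Origin: centre of its foot. To be left alone.
- petri: Lidded petri dish, 90 mm across, 18 mm high, loose, right of the panel. Origin: centre of its underside. To be left alone.
- slides: Small carton of slides, 32 x 79 x 30 mm, loose, left of the panel. Origin: centre of its underside. To be left alone.
- marker: White marker pen with a black cap, 17 x 135 x 16 mm, lying loose right of the panel. Origin: centre of its underside. To be left alone.
Mind the look-alikes: they are no part of the job. Leave any turquoise look-alike of the rack alone.

How it is judged:
By the outcome, as a careful person would: the job done as asked, in the order asked, and still so for the second after the job is handed in, with the robot touching nothing.
It also fails if it takes over 48 s, if anything falls off the work surface, if the arm or the gripper's body presses on something with over 40 N, if the wrist force passes 120 N, or if a joint passes its speed limit or range.

## Robot

A 7-joint arm with a two-finger parallel gripper is mounted at the origin on a cart in front of the work surface, level with it; the furniture and walls round the work are solid. World frame = base frame: x ahead of the robot, y to its left, z up, the work surface at z = 0. Lengths are in m, angles in rad, forces in N, time in s.
With the tool pointing down it reaches from about 0.425 to 0.95 m from the base axis. Payload 4.7 kg.
Tool frame: the origin (TCP) lies between the finger pads; the fingertips stand 11 mm ahead of it and the grasp point (between the pads) lies 8 mm behind it (manip.tcp_to_tips is the distance from the TCP to the fingertips, in m); z points along the fingers, y is the line along which they close (so a half turn about z gives the same grasp; the last joint's range is limited). The gripper opens to 85 mm and grips with 20 to 120 N. Pads are 22 mm wide; open, the fingers measure 114 mm over their backs; the gripper's body (76 mm by 85 mm) begins 54 mm behind the grasp point. The pads swing forward as they close: fully open they stand 13 mm farther back than shut.
Start: joints at [-1.144, 0.469, -0.049, 1.532, 0.024, 1.141, -0.082], TCP at [0.297, 0.606, 0.242] pointing down, gripper open.
Joint ranges: [-2.59, 2.59], [-0.33, 1.99], [-1.39, 1.29], [0.1, 2.45], [-1.04, 4.18], [0.21, 1.99], [-2.66, 2.66]. Speed limits (rad/s): [2.57, 2.57, 3.14, 3.14, 3.14, 3.14, 3.14].

## Interface

Orientations are given as a unit quaternion [w, x, y, z].
In Python, from bench import manip gives the robot as it stands.
- The arm moves only by the tool apply_moves, never from a script. Its argument "series" is a list of rows, each a list of 5 numbers: the shift along the tool's x, y, z in mm, then the turn about the tool's z in rad, then the opening, from 0 (shut) to 1 (fully open). In form: [[dx, dy, dz, twist, grip], ...]. A call has 1 to 20 rows; each row shifts and turns the commanded pose from where the row before left it, along the tool's axes as they then stand; what a row does not reach is not made up. A row lasts 1/10 s, in which the tool goes at most 50 mm and 8.59 degrees, less where a joint would pass 70% of its speed; a pose out of reach is approached as far as the arm can. A call with a gripper value outside its range is refused whole. The fingers move at their own pace and stop on an object; "newtons" is the grip in N (left out, the last holds). Time passes only in rows, so rows that do not move let the fingers close. It gives the time, the measured TCP pose, the force, the opening and the grip force at its end, in the units of the state.
- manip.state(): the state, without advancing time (a new reading comes with each control period).
- manip.grab_frame(name): name is "scene" or "top" or "wrist"; returns a dict with "frame" (420x560x3 uint8, blue, green, red), "range_z" (420x560 float32, m along the optical axis (not along the pixel's ray), 0 where there is no reading), "fx", "fy", "cx", "cy" (pixels), "R" (3x3) and "t" (3): a world point X has camera coordinates R X + t. Camera axes: x right, y down, z forward; pixel columns grow to the right and rows downward; lengths in m; the calibration is good to about 2 mm. A picture is of the moment at which its call begins.
- manip.sign_off(): hands the job in; it is judged then, once.
The state is a dict: "time_s": time; "q": joint angles; "qvel": joint speeds; "tau": joint torques, N m; "tool_pos": TCP position; "orientation": TCP orientation; "force": force on the tool from outside, world axes, zero at the start; "ft_torque": the same for the moment, N m; "width": finger opening in m; "grip_force": force on a finger pad.
Only numpy, scipy, OpenCV 4.12 (cv2) and the standard library are available. Lean on these libraries where they do the work, as an engineer would, in place of code of your own. Each camera call takes 0.05 s, during which the arm holds its last target. There are 200 camera calls.

## Working session

There is one attempt and no reset: what is moved stays moved. The work goes in short steps, Python scripts to look and compute and a tool call to move; the robot and the scene stay as the last step left them, time stands still between calls to the robot, and variables do not carry over. Pictures are saved under pics/ and viewed, at most 10 in all, crops included, and the job is handed in when it is done.

Besides the shell and the picture viewer there is one more tool, called after ">>>" in YAML: its name, and indented under it one key for each argument. apply_moves: Moves the arm, as the interface text tells. Its arguments: {"type":"object","properties":{"series":{"type":"array"},"newtons":{"type":"number"}},"required":["series"]}

```bash
mkdir -p pics
python3 - <<'E'
from bench import manip
import cv2,pickle
d={n:manip.grab_frame(n) for n in("scene","top")}
pickle.dump(d,open('f.pkl','wb'))
for n in d: cv2.imwrite(f'pics/{n}.png',d[n]['frame'])
s=manip.state();print(s['tool_pos'],s['orientation'],s['time_s'],s['force'],manip.tcp_to_tips)
E
```

```text
[0.29686069 0.60565345 0.24135834] [-1.87165497e-04  2.25874694e-01  9.74155953e-01 -8.75317724e-04] 0.1 [-0.40456683  0.09293677 -1.25755345] 0.011
```

View pics/top.png

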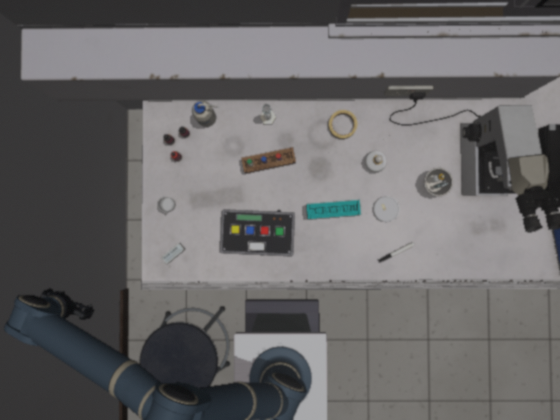

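View pics/scene.png

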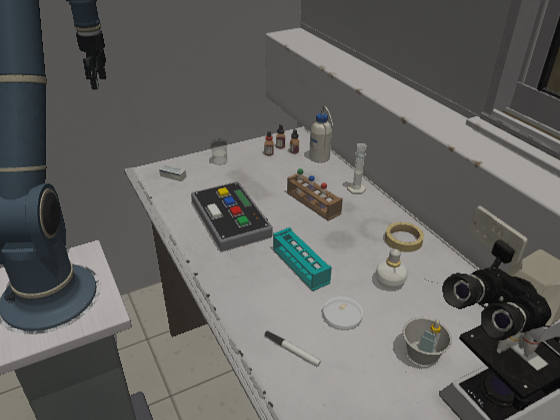

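The top view shows the panel at about (257,232). Its keys run yellow (235,230), blue (250,230), red (265,231), green (280,232), with the white bar at (257,246). The wooden rack is at (268,160), with caps that look green, blue, red from left to right. I'll measure the positions and check the caps by colour.

```bash
cat > h.py <<'E'
import numpy as np,cv2
def world(f,u,v,z=None):
    zz=f['range_z'][v,u]; c=np.stack([(u-f['cx'])/f['fx'],(v-f['cy'])/f['fy'],np.ones_like(u,float)])*zz
    return f['R'].T@(c-np.array(f['t'])[:,None])
def blobs(f,box,zmin,zmax):
    u0,v0,u1,v1=box; hsv=cv2.cvtColor(f['frame'],cv2.COLOR_BGR2HSV)
    R={'red':((0,8),(172,180)),'yellow':((22,35),),'green':((45,85),),'blue':((105,128),)}
    for n,rs in R.items():
        m=np.zeros(hsv.shape[:2],bool)
        for a,b in rs: m|=(hsv[...,0]>=a)&(hsv[...,0]<=b)
        m&=(hsv[...,1]>140)&(hsv[...,2]>60)
        v,u=np.nonzero(m); k=(u>=u0)&(u<u1)&(v>=v0)&(v<v1); u,v=u[k],v[k]
        if len(u)==0: continue
        P=world(f,u,v); k=(P[2]>zmin)&(P[2]<zmax)
        if k.any(): print(n,k.sum(),'px',u[k].mean().round(1),v[k].mean().round(1),P[:,k].mean(1).round(4),'med',np.median(P[:,k],1).round(4))
E
python3 - <<'E'
import pickle,cv2,numpy as np
from h import *
d=pickle.load(open('f.pkl','rb'))
for n,bk,br in(('top',(218,205,300,258),(235,145,300,175)),('scene',(185,175,275,250),(280,160,345,220))):
    print(n);blobs(d[n],bk,.044,.06);print(' rack');blobs(d[n],br,.06,.1)
f=d['top'];g=f['frame'];v,u=np.nonzero(g.min(2)>150);k=(u>240)&(u<272)&(v>238)&(v<254);P=world(f,u[k],v[k]);print('white',k.sum(),P.mean(1),np.median(P,1))
a=cv2.resize(g[140:260,215:305],None,fx=5,fy=5,interpolation=cv2.INTER_CUBIC);cv2.imwrite('pics/crop.png',a[:600])
E
```

```text
top
red 44 px 263.9 230.2 [0.5032 0.0517 0.053 ] med [0.5038 0.0516 0.0532]
yellow 45 px 235.0 229.0 [0.5077 0.1493 0.0529] med [0.5076 0.1494 0.0529]
green 36 px 278.6 231.0 [0.5003 0.0023 0.0529] med [0.5003 0.0026 0.0527]
blue 43 px 249.9 229.9 [0.5045 0.099  0.053 ] med [0.504  0.0988 0.0527]
 rack
red 17 px 277.7 154.9 [0.7528 0.0038 0.0876] med [0.7529 0.0029 0.0867]
blue 5 px 263.4 158.8 [0.7402 0.0514 0.0872] med [0.7395 0.0526 0.0877]
scene
red 76 px 235.3 209.8 [0.5028 0.047  0.0525] med [0.5031 0.0456 0.0534]
yellow 67 px 222.6 191.1 [0.5078 0.1466 0.0526] med [0.5087 0.1448 0.0534]
green 62 px 242.2 219.4 [ 0.5008 -0.0022  0.0534] med [ 0.5012 -0.0033  0.0536]
blue 70 px 229.1 200.2 [0.5063 0.0969 0.0524] med [0.506  0.0943 0.0533]
 rack
red 20 px 323.6 185.4 [ 0.7517 -0.0019  0.0851] med [ 0.7513 -0.0021  0.0857]
green 6 px 300.2 169.7 [0.7324 0.0954 0.0891] med [0.732  0.0948 0.0894]
blue 13 px 311.5 177.5 [0.7424 0.0477 0.0862] med [0.7431 0.047  0.0874]
white 72 [0.45136454 0.07840966 0.05431745] [0.45025726 0.07831566 0.05501014]
```

View pics/crop.png

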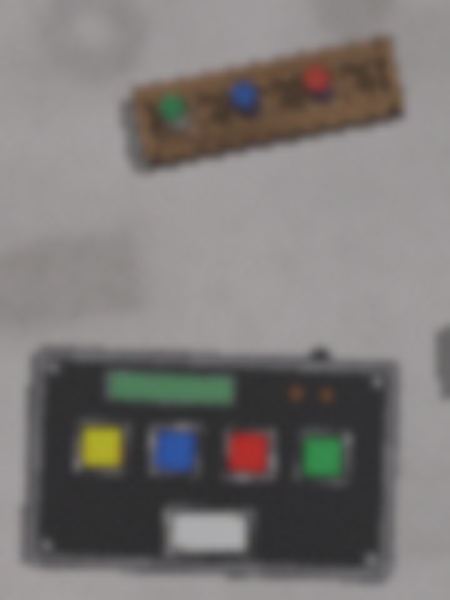

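The order is green, blue, red, then white, and the panel is turned by about -0.05 rad. Next I align the tool, shut the fingers and go above green.

>>> apply_moves:
  series:
    - [0,0,0,-0.136,0]
    - [0,0,0,-0.136,0]
    - [0,0,0,-0.136,0]
    - [-14.5,-37,7,0,0]
    - [-14.5,-37,7,0,0]
    - [-14.5,-37,7,0,0]
    - [-14.5,-37,7,0,0]
    - [-14.5,-37,7,0,0]
    - [-14.5,-37,7,0,0]
    - [-14.5,-37,7,0,0]
    - [-14.5,-37,7,0,0]
    - [-14.5,-37,7,0,0]
    - [-14.5,-37,7,0,0]
    - [-14.5,-37,7,0,0]
    - [-14.5,-37,7,0,0]
    - [-14.5,-37,7,0,0]
    - [-14.5,-37,7,0,0]
    - [-14.5,-37,7,0,0]
    - [-14.5,-37,7,0,0]
    - [0,0,0,0,0]

```text
time_s: 2.1
tool_pos: [0.501, -0.0025, 0.1294]
orientation: [-0.0, 0.029, 1.0, -0.002]
force: [0.2, -0.2, 0.5]
width: -0.0001
grip_force: 0.0
```

Run:
```python
from bench import manip
import cv2,pickle
from h import *
f=manip.grab_frame('wrist');cv2.imwrite('pics/w1.png',f['frame'])
blobs(f,(0,0,560,420),.04,.06)
g=f['frame'];s=manip.state();print(s['tool_pos'],s['orientation'],s['force'])
v,u=np.nonzero(g.min(2)>150);P=world(f,u,v);k=abs(P[2]-.052)<.004
if k.any():print('white',k.sum(),P[:,k].mean(1),P[:,k].min(1),P[:,k].max(1))
```

```text
red 1557 px 355.8 223.2 [0.5033 0.0497 0.0503] med [0.5029 0.0497 0.0512]
yellow 1818 px 502.6 222.2 [0.5082 0.1477 0.0496] med [0.5078 0.1471 0.051 ]
green 3345 px 366.7 253.9 [0.5298 0.0612 0.0458] med [0.5447 0.0756 0.0427]
blue 1523 px 430.6 222.2 [0.5052 0.0994 0.0505] med [0.5048 0.0993 0.0512]
[0.50047535 0.00065058 0.12960351] [-6.58474630e-04  2.69121510e-02  9.99637422e-01 -5.71844469e-04] [-0.24540776  0.45026016 -0.13546035]
white 2637 [0.45206595 0.07801425 0.05153225] [0.44081644 0.05471035 0.04876225] [0.46373701 0.10202486 0.05398681]
```

View pics/w1.png

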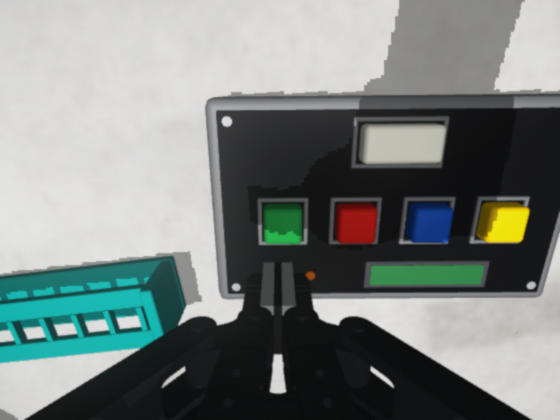

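The wrist view shows green at (283,222), red at (356,222), blue at (430,222) and white at (402,144). The tool is centred over green, so I press down in small steps.

>>> apply_moves:
  series:
    - [0,0,15,0,0]
    - [0,0,15,0,0]
    - [0,0,15,0,0]
    - [0,0,12,0,0]
    - [0,0,5,0,0]
    - [0,0,3,0,0]
    - [0,0,2,0,0]
    - [0,0,2,0,0]
    - [0,0,2,0,0]
    - [0,0,2,0,0]
    - [0,0,1.5,0,0]
    - [0,0,0,0,0]
    - [0,0,0,0,0]

```text
time_s: 3.45
tool_pos: [0.5008, 0.0037, 0.0558]
orientation: [0.0, 0.024, 1.0, 0.0]
force: [0.4, 1.0, 1.3]
width: -0.0002
grip_force: 0.4
```

>>> apply_moves:
  series:
    - [0,0,1,0,0]
    - [0,0,1,0,0]
    - [0,0,0,0,0]
    - [0,0,0,0,0]

```text
time_s: 3.85
tool_pos: [0.5008, 0.0037, 0.055]
orientation: [0.0, 0.024, 1.0, 0.0]
force: [-3.5, 0.4, 13.1]
width: -0.0003
grip_force: 6.5
```

Green is bottomed: 13 N at tip height 44 mm. Next is blue.

>>> apply_moves:
  series:
    - [0,0,-15,0,0]
    - [0,0,-15,0,0]
    - [0,16,0,0,0]
    - [0,20,0,0,0]
    - [0,20,0,0,0]
    - [0,20,0,0,0]
    - [0,19.5,0,0,0]
    - [0,0,0,0,0]
    - [0,0,0,0,0]
    - [0,0,0,0,0]

```text
time_s: 4.85
tool_pos: [0.5049, 0.0977, 0.0836]
orientation: [-0.0, 0.025, 1.0, -0.0]
force: [-0.8, -0.0, -0.8]
width: -0.0001
grip_force: 0.0
```

>>> apply_moves:
  series:
    - [0,1,10,0,0]
    - [0,0,7,0,0]
    - [0,0,3,0,0]
    - [0,0,2,0,0]
    - [0,0,2,0,0]
    - [0,0,2,0,0]
    - [0,0,2,0,0]
    - [0,0,1,0,0]
    - [0,0,1,0,0]
    - [0,0,0,0,0]
    - [0,0,0,0,0]

```text
time_s: 5.95
tool_pos: [0.5052, 0.1, 0.055]
orientation: [-0.0, 0.024, 1.0, 0.0]
force: [-4.5, -2.3, 12.9]
width: 0.0
grip_force: 6.6
```

Blue is bottomed. Next is red.

>>> apply_moves:
  series:
    - [0,0,-15,0,0]
    - [0,0,-15,0,0]
    - [0,-15,0,0,0]
    - [0,-20,0,0,0]
    - [0,-15,0,0,0]
    - [0,0,0,0,0]
    - [0,0,0,0,0]
    - [0,0,10,0,0]
    - [0,0,7,0,0]
    - [0,0,3,0,0]
    - [0,0,2,0,0]
    - [0,0,2,0,0]
    - [0,0,2,0,0]
    - [0,0,2,0,0]
    - [0,0,1,0,0]
    - [0,0,1,0,0]
    - [0,0,0,0,0]
    - [0,0,0,0,0]

```text
time_s: 7.75
tool_pos: [0.5029, 0.0504, 0.055]
orientation: [0.0, 0.024, 1.0, 0.0]
force: [-5.1, 1.4, 13.0]
width: -0.0002
grip_force: 6.6
```

>>> apply_moves:
  series:
    - [0,0,-15,0,0]
    - [0,0,-15,0,0]
    - [14,7,-10,0,0]
    - [14,7,-10,0,0]
    - [14,7,0,0,0]
    - [10,4,0,0,0]
    - [0,0,0,0,0]
    - [0,0,0,0,0]
    - [0,0,0,0,0]

```text
time_s: 8.65
tool_pos: [0.4526, 0.0773, 0.1036]
orientation: [0.0, 0.024, 1.0, -0.0]
force: [-0.3, -0.2, 0.3]
width: 0.0003
grip_force: 0.0
```

Run:
```python
from bench import manip
import cv2
from h import *
f=manip.grab_frame('wrist');cv2.imwrite('pics/w2.png',f['frame'])
blobs(f,(0,0,560,420),.035,.06)
s=manip.state();print(s['tool_pos'],s['force'])
```

```text
red 595 px 231.7 303.9 [0.501  0.0446 0.0428] med [0.5002 0.0444 0.0431]
yellow 1736 px 392.4 310.2 [0.5064 0.1495 0.0491] med [0.5052 0.1495 0.0509]
green 1390 px 175.9 311.3 [0.5052 0.0071 0.0429] med [0.5023 0.0026 0.0431]
blue 666 px 324.7 304.5 [0.5044 0.1065 0.0429] med [0.5036 0.1066 0.0432]
[0.45263011 0.07723476 0.10357681] [-0.31865035 -0.65459911 -0.04433986]
```

View pics/w2.png

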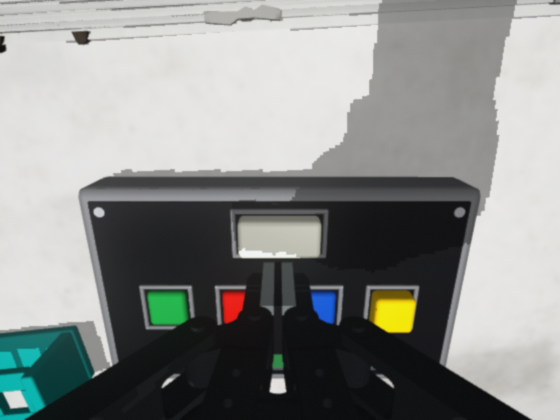

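Green, red and blue are all down (tops at about 43 mm) and yellow is still up (51 mm). The white bar at (279,237) is under the fingertips, so I press it and release.

>>> apply_moves:
  series:
    - [0,0,15,0,0]
    - [0,0,15,0,0]
    - [0,0,7,0,0]
    - [0,0,3,0,0]
    - [0,0,2,0,0]
    - [0,0,2,0,0]
    - [0,0,2,0,0]
    - [0,0,2,0,0]
    - [0,0,1,0,0]
    - [0,0,1,0,0]
    - [0,0,0.5,0,0]
    - [0,0,0,0,0]
    - [0,0,0,0,0]

```text
time_s: 10.0
tool_pos: [0.4522, 0.0775, 0.0548]
orientation: [0.0, 0.024, 1.0, 0.0]
force: [-5.2, -2.2, 18.6]
width: -0.0
grip_force: 9.3
```

White is fully down: 18.6 N, stopped at 44 mm. Release now.

>>> apply_moves:
  series:
    - [0,0,-10,0,0]
    - [0,0,-15,0,0]
    - [0,0,-20,0,0]
    - [0,0,-20,0,0]
    - [0,0,-20,0,0]
    - [0,0,-20,0,0]
    - [0,0,0,0,0]
    - [0,0,0,0,0]
    - [0,0,0,0,0]

```text
time_s: 10.9
tool_pos: [0.4514, 0.0776, 0.1574]
orientation: [-0.001, 0.024, 1.0, -0.0]
force: [-0.6, 0.2, -0.8]
width: -0.0
grip_force: 0.0
```

Run:
```python
from bench import manip
from h import *
f=manip.grab_frame('wrist');blobs(f,(0,0,560,420),.035,.06)
v,u=np.nonzero(f['frame'].min(2)>130);P=world(f,u,v);k=(abs(P[0]-.452)<.01)&(abs(P[1]-.078)<.022);print('white z',np.median(P[2,k]),k.sum())
s=manip.state();print(s['tool_pos'],s['force'],abs(s['qvel']).max(),s['time_s'])
```

```text
red 721 px 245.3 267.3 [0.502  0.0491 0.0429] med [0.5012 0.0481 0.0431]
yellow 1178 px 370.0 272.5 [0.5078 0.1493 0.0495] med [0.507  0.1494 0.051 ]
green 1391 px 242.7 285.5 [0.5197 0.047  0.0427] med [0.509  0.0091 0.0427]
blue 732 px 310.3 267.7 [0.5049 0.1022 0.0429] med [0.5041 0.1029 0.0432]
white z 0.05148837530318839 1517
[0.45136725 0.07757891 0.15733409] [-0.90615676 -0.3960925   0.63699875] 0.00285485715217082 10.95
```

```bash
python3 -c "
from bench import manip
print(manip.sign_off())"
```

```text
the job is handed in; nothing more can be done
None
```

I pressed green, blue and red fully down in rack order, then pressed the white start bar and let it spring back; the yellow key stayed up, and the job was handed in at about 11 s.

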